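# Empty the walnut shaker at closing time

### The job

Empty the walnut shaker into the steel pan: unscrew the perforated cap and lay it upright in the grey wash tray, then, with the pan standing under the side the jar tips to, press the stand's lever down until it stays latched by itself so that the walnuts pour out, and afterwards lift the lever back all the way up so the jar stands upright. All walnuts, also those lying on the counter, must end up in the pan, which stays standing flat on the counter; leave the bottle, glass jar, mug, mill and spatula where they are.

Things in the scene. Friction and masses are not known exactly. Their poses are not given: they have to be found in the camera images.
- stand: fixed tipping stand. Origin on the counter under the upright jar's axis; x (away from the robot, within 0.2 rad) parallel to the jar's hinge, y left. Base plate 12 mm thick, x +-80 mm, y -20 to 80 mm; two wooden cheeks (x +-47 to +-59, y -15 to 19, 190 mm high) carry a clear jar on a hinge 165 mm above the origin. The jar tips to -y; the lever sticks out to +y
- catch (a point): point on the counter, 125 mm to -y of the stand's origin (moves with the stand, axes as the stand's). Walnuts tipped out of the jar land 50 to 150 mm to the stand's -y; a pan centred here, its long side along the stand's y, catches them and clears the base plate by 17 mm
- jar_mouth (a point): centre of the jar's rim. Jar: clear cylinder, 76 mm outside, 68 mm inside, 120 mm long, 5 mm floor; upright its rim is 240 mm above the counter, 75 mm above its hinge. Fully tipped (125 degrees) the mouth centre is 61 mm to the stand's -y and 122 mm high, its lowest edge 90 mm high
- lever (a joint): lever angle: 0 raised (sprung against its stop, jar upright), 0.95 rad fully down; the jar turns 2.3 times as far. Damped: pressed at 0.05 m/s it needs up to 14 N, most near 0.65. Beyond 0.85 it snaps on to about 0.95 and a sprung pawl holds it; let go earlier it springs back slowly. To return it, lift the grip with some 5 N to below 0.7, then the spring helps it up
- lever_grip (a point): middle of the lever's wooden grip, a round bar 22 mm in diameter, 55 mm long, along the stand's x (67 to 122 mm to the stand's -x, free all round). It swings in the stand's y-z plane at radius 130 mm about the hinge line 165 mm above the stand's origin: raised it is 113 mm to +y and 230 mm high; latched 118 mm to +y and 111 mm high
- cap_grip (a point): middle of the perforated screw cap's crown, a ribbed round knob 52 mm in diameter, 32 mm high, on a plate 96 mm across with skirt; z up; underside 44 mm below this point; cap 60 mm high, 120 g. Starts screwed on the jar, 260 mm above the counter. The coarse thread lets go 50 to 120 degrees anticlockwise from above (75 is best; a stop bars clockwise), then it lifts straight off (30 mm clears)
- pan_c (a point): centre (half-way up) of the open steel food pan, 108 mm along its x, 176 mm along its y, 65 mm high, walls and floor 4 mm, 300 g, loose. It can be carried by pinching the middle of a long wall from above (wall middles are 52 mm to +-x of the centre)
- tray_in (a point): centre of the inner floor (5 mm above the counter) of the shallow grey square wash tray, 200 by 200 mm outside, walls 5 mm thick and 25 mm high, fixed, empty: the place for the cap
- nut0_c (a point): a brown walnut in its shell, roundish, 30 mm in diameter and 26 mm high with small flat ends; the point is its centre, z through the flat ends. It starts inside the jar. May be absent (None)
- nut1_c (a point): a brown walnut in its shell, roundish, 30 mm in diameter and 26 mm high with small flat ends; the point is its centre, z through the flat ends. It starts inside the jar. May be absent (None)
- nut2_c (a point): a brown walnut in its shell, roundish, 30 mm in diameter and 26 mm high with small flat ends; the point is its centre, z through the flat ends. It starts inside the jar. May be absent (None)
- nut3_c (a point): a brown walnut in its shell, roundish, 30 mm in diameter and 26 mm high with small flat ends; the point is its centre, z through the flat ends. It starts standing loose on the counter. May be absent (None)
- nut4_c (a point): a brown walnut in its shell, roundish, 30 mm in diameter and 26 mm high with small flat ends; the point is its centre, z through the flat ends. It starts standing loose on the counter. May be absent (None)
- nut5_c (a point): a brown walnut in its shell, roundish, 30 mm in diameter and 26 mm high with small flat ends; the point is its centre, z through the flat ends. It starts standing loose on the counter. May be absent (None)
- nut6_c (a point): a brown walnut in its shell, roundish, 30 mm in diameter and 26 mm high with small flat ends; the point is its centre, z through the flat ends. It starts standing loose on the counter. May be absent (None)

How it is judged (in metres and radians):
On the way, in this order (a step that is already met when the one before it is completed fails the run):
1. the cap is off the jar and lies released, crown up, in the wash tray (horizontal distance between cap_grip and tray_in below 0.068 m and height (world z) of cap_grip below 0.062 m and angle between cap_grip's own z axis and vertical below 0.2 rad and contact force between the fingers and cap below 0.2 N), for 0.3 s.
2. the lever is latched down, untouched, with the pan under the jar's mouth (value of joint lever above 0.88 rad and contact force between the fingers and lever below 0.2 N and horizontal distance between pan_c and jar_mouth below 0.12 m), for 0.3 s.
3. the lever is fully up again and the jar upright (value of joint lever below 0.08 rad), for 0.3 s.
At the end, for the whole second after the job is handed in: The cap lies crown up in the tray (within 68 mm of the tray's centre), the lever is up (below 0.08 rad), the pan stands flat on the counter, and every walnut that is present lies at rest inside the pan, below its rim (all of step 1 and value of joint lever below 0.08 rad and angle between pan_c's own z axis and vertical below 0.1 rad and height (world z) of pan_c below 0.045 m and linear speed of pan below 0.02 m/s and x of nut0_c in the frame of pan_c between -0.054 and 0.054 m and y of nut0_c in the frame of pan_c between -0.088 and 0.088 m and z of nut0_c in the frame of pan_c between -0.0325 and 0.035 m and linear speed of each of nut0, nut1, nut2, nut3, nut4, nut5, nut6 below 0.03 m/s and x of nut1_c in the frame of pan_c between -0.054 and 0.054 m and y of nut1_c in the frame of pan_c between -0.088 and 0.088 m and z of nut1_c in the frame of pan_c between -0.0325 and 0.035 m and x of nut2_c in the frame of pan_c between -0.054 and 0.054 m and y of nut2_c in the frame of pan_c between -0.088 and 0.088 m and z of nut2_c in the frame of pan_c between -0.0325 and 0.035 m and x of nut3_c in the frame of pan_c between -0.054 and 0.054 m and y of nut3_c in the frame of pan_c between -0.088 and 0.088 m and z of nut3_c in the frame of pan_c between -0.0325 and 0.035 m and x of nut4_c in the frame of pan_c between -0.054 and 0.054 m and y of nut4_c in the frame of pan_c between -0.088 and 0.088 m and z of nut4_c in the frame of pan_c between -0.0325 and 0.035 m and x of nut5_c in the frame of pan_c between -0.054 and 0.054 m and y of nut5_c in the frame of pan_c between -0.088 and 0.088 m and z of nut5_c in the frame of pan_c between -0.0325 and 0.035 m and x of nut6_c in the frame of pan_c between -0.054 and 0.054 m and y of nut6_c in the frame of pan_c between -0.088 and 0.088 m and z of nut6_c in the frame of pan_c between -0.0325 and 0.035 m); the robot touches nothing.
It fails at once if a bottle, jar, mill, mug or spatula standing by is moved more than 40 mm (distance of any of oil, passata, mill, mug, spatula from where it was at the start of the episode above 0.04 m).
It fails at once if a walnut falls off the counter (height (world z) of any of nut0_c, nut1_c, nut2_c, nut3_c, nut4_c, nut5_c, nut6_c below -0.1 m).
It fails at once if the jar is tipped with its cap on (value of joint lever above 0.3 rad and distance between cap_grip and jar_mouth below 0.05 m).
Of nut0, nut1, nut2 only 2 to 3 are there at a start; the rules pass over those that are not, and their reading is None.
Of nut3, nut4, nut5, nut6 only 2 to 4 are there at a start; the rules pass over those that are not, and their reading is None.
At some moment in a run one of nut3, nut4, nut5, nut6, pan may be knocked a few centimetres aside while the robot is not near it.
It also fails if it takes over 210 s, if anything falls off the work surface, if the arm or the gripper's body presses on something with over 40 N, if the wrist force passes 120 N, or if a joint passes its speed limit or range.

### The arm

A 6-joint arm with a two-finger parallel gripper is mounted at the origin on the work surface. World frame = base frame: x ahead of the robot, y to its left, z up, the work surface at z = 0. Lengths are in mm, angles in rad, forces in N, time in s.
With the tool pointing down it reaches from about 350 to 775 mm from the base axis. Payload 7.3 kg.
Tool frame: the origin (TCP) lies at the very end of the fingers, on their centre line; the grasp point (between the pads) lies 19 mm behind it; z points along the fingers, y is the line along which they close (so a half turn about z gives the same grasp; the last joint's range is limited). The gripper opens to 92 mm and grips with 3 to 60 N. Pads are 19 mm wide; open, the fingers measure 130 mm over their backs; the gripper's body (75 mm by 190 mm) begins 47 mm behind the grasp point.
Start: joints at [-1.249, 0.342, 1.524, -0, 1.275, -0.146], TCP at [236.759, -468.604, 226.741] pointing down, gripper open.
Joint ranges: [-2.53, 2.53], [-0.77, 2.02], [0.04, 2.7], [-1, 4.14], [0.28, 2.66], [-3.11, 3.11]. Speed limits (rad/s): [2.57, 2.57, 3.14, 3.14, 3.14, 3.14].

### API

Orientations are given as [roll, pitch, yaw] about the fixed x, y, z axes, in that order (R = Rz(yaw) Ry(pitch) Rx(roll)).
In Python, from plant import * gives the robot as it stands.
- The arm moves only by the tool arm_command, never from a script. Its arguments are lists of equal length, an entry for each row: "gripper": the finger opening in mm, from 0 to 91.8; "dp": the shift along the tool's x, y, z in units of 25 mm (1.0 is 25 mm), a list of three; "twist": the turn about the tool's z in units of 5 degrees (1.0 is 5 degrees). A call has exactly 5 rows; each row shifts and turns the commanded pose from where the row before left it, along the tool's axes as they then stand; what a row does not reach is not made up. A row lasts 1/8 s, in which the tool goes at most 62.5 mm and 10.7 degrees, less where a joint would pass 70% of its speed; a pose out of reach is approached as far as the arm can. A call is refused whole if a number of a shift passes 1 or a number of a turn 1, either way. A call with a gripper value outside its range is refused whole. The fingers move at their own pace and stop on an object; the grip force is fixed at half the most. Time passes only in rows, so rows that do not move let the fingers close, or fill a call up. It gives the time, the measured TCP pose, the force, the opening and the grip force at its end, in the units of the state.
- get_obs(): the state, without advancing time (a new reading comes with each control period).
- capture(name): name is "scene" or "top" or "wrist"; returns the picture (480x640x3 uint8, red, green, blue); there is no depth.
- get_calibration(name): a dict with "mtx" (3x3 intrinsics, pixels), "position" and "attitude" of the camera in the world; the wrist camera has in their place "mount" (4x4, takes a point from camera to tool coordinates, whose origin is the TCP and whose axes are the flange's). Camera axes: x right, y down, z forward; pixel columns grow to the right and rows downward; lengths in mm; the calibration is good to about 2 mm. A picture is of the moment at which its call begins: read the wrist's pose just before it. get_calibration takes no time and is no camera call.
- close_job(): hands the job in; it is judged then, once.
The state is a dict: "time": time; "joint_positions": joint angles; "dq": joint speeds; "tau": joint torques, N m; "tool_pos": TCP position; "tcp_rot": TCP orientation; "contact_force": force on the tool from outside, world axes, zero at the start; "moment": the same for the moment, N m; "grip_width": finger opening in mm; "finger_force": force on a finger pad.
Only numpy, scipy, OpenCV 4.12 (cv2) and the standard library are available. Lean on these libraries where they do the work, as an engineer would, in place of code of your own. Each camera call takes 0.05 s, during which the arm holds its last target. There are 200 camera calls.

## Working session

There is one attempt and no reset: what is moved stays moved. The work goes in short steps, Python scripts to look and compute and a tool call to move; the robot and the scene stay as the last step left them, time stands still between calls to the robot, and variables do not carry over. Pictures are saved under pics/ and viewed, at most 14 in all, crops included, and the job is handed in when it is done.

Besides the shell and the picture viewer there is one more tool, called after "Call:" as a command line: name --pt "numbers of a row" for each row, then --argument value for the rest. arm_command: Moves the arm, as the interface text tells. Its arguments: {"type":"object","properties":{"gripper":{"type":"array"},"dp":{"type":"array"},"twist":{"type":"array"}},"required":["gripper","dp","twist"]}

```bash
mkdir -p pics
python3 - <<'E'
from plant import *
import cv2
for n in("scene","top"):
    cv2.imwrite(f"pics/{n}0.png",capture(n)[:,:,::-1]); c=get_calibration(n); print(n,c)
print(get_calibration("wrist")); o=get_obs(); print(o)
E
```

```text
scene {'mtx': array([[534.7116386 ,   0.        , 320.95679278],
       [  0.        , 534.7116386 , 237.33392594],
       [  0.        ,   0.        ,   1.        ]]), 'position': array([ 1071.26430736, -1019.0369233 ,   902.39982545]), 'attitude': array([-2.15501146, -0.00369641,  0.51796352])}
top {'mtx': array([[498.10182625,   0.        , 323.2406417 ],
       [  0.        , 498.10182625, 237.99113847],
       [  0.        ,   0.        ,   1.        ]]), 'position': array([ 401.66490958,  -27.49019221, 1095.37451121]), 'attitude': array([-3.00898017,  0.01444447, -1.55947231])}
{'mtx': array([[402.73725149,   0.        , 321.38886318],
       [  0.        , 402.73725149, 232.81299942],
       [  0.        ,   0.        ,   1.        ]]), 'mount': array([[ 8.28449352e-05, -9.65675362e-01, -2.59751974e-01,
         7.00534809e+01],
       [ 9.99999990e-01,  4.93561400e-05,  1.35448156e-04,
         5.19263271e-01],
       [-1.17978593e-04, -2.59751983e-01,  9.65675356e-01,
        -1.57787555e+02],
       [ 0.00000000e+00,  0.00000000e+00,  0.00000000e+00,
         1.00000000e+00]])}
{'time': 0.1, 'joint_positions': array([-1.24899145e+00,  3.42681392e-01,  1.52487740e+00, -1.23984907e-05,
        1.27540912e+00, -1.45995132e-01]), 'dq': array([-0.00150837, -0.00127176, -0.00161674, -0.00017825, -0.00052658,
        0.00048479]), 'tau': array([ 1.84245015e-03, -4.32004380e+01, -2.44693619e+01,  7.19704432e-02,
        5.25564118e-02, -4.80679773e-05]), 'tool_pos': array([ 236.64306168, -468.25394507,  226.1151401 ]), 'tcp_rot': array([-3.14023030e+00, -1.88337977e-04,  4.67803493e-01]), 'contact_force': array([ 0.60546095, -0.74748343,  0.19721432]), 'moment': array([-0.03290726, -0.03817437,  0.0015532 ]), 'finger_force': 0.0, 'grip_width': 92.00966610760487}
```

View pics/top0.png

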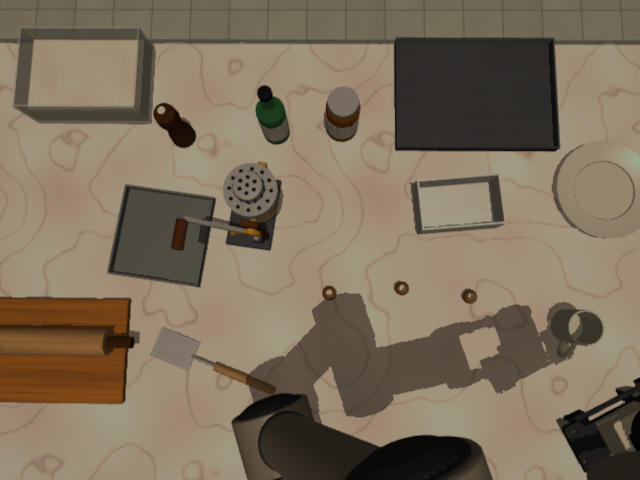

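View pics/scene0.png

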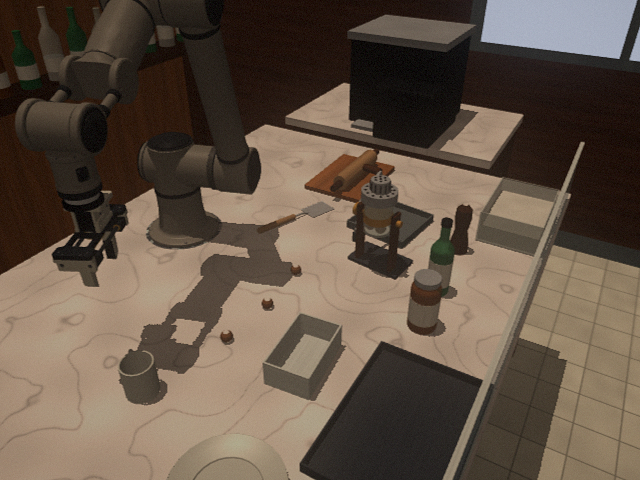

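The top view shows the cap knob at (251,186), the lever grip at (179,234), and the tray around (162,235). The pan's corners are about (412,181), (499,176), (503,224) and (417,233). Three nuts lie at (329,293), (402,288) and (469,296).

```bash
cat > h.py <<'E'
from plant import *
import numpy as np, cv2
from scipy.spatial.transform import Rotation as R
def cam(n,o=None):
    c=get_calibration(n)
    if n!="wrist": return c["mtx"],R.from_euler('xyz',c["attitude"]).as_matrix(),c["position"]
    o=o or get_obs(); Rt=R.from_euler('xyz',o["tcp_rot"]).as_matrix(); M=c["mount"]
    return c["mtx"],Rt@M[:3,:3],Rt@M[:3,3]+o["tool_pos"]
def p2w(n,uv,z,o=None):
    K,A,p=cam(n,o); d=A@np.linalg.solve(K,[uv[0],uv[1],1]); return p+d*(z-p[2])/d[2]
def w2p(n,P,o=None):
    K,A,p=cam(n,o); q=K@(A.T@(np.array(P)-p)); return q[:2]/q[2]
def rel(target,yaw=None,o=None):
    "steps of 25mm in tool axes, and twist in 5deg"
    o=o or get_obs(); Rt=R.from_euler('xyz',o["tcp_rot"]).as_matrix()
    d=Rt.T@(np.array(target)-o["tool_pos"])
    t=None
    if yaw is not None:
        t=(yaw-o["tcp_rot"][2]+np.pi/2)%np.pi-np.pi/2; t=-np.degrees(t)/5
    return np.round(d/25,2),t and round(t,2),np.round(o["tcp_rot"],3),np.round(o["tool_pos"],1)
def shot(n,name):
    o=get_obs(); im=capture(n); cv2.imwrite(f"pics/{name}.png",im[:,:,::-1]); return o,im
E
python3 - <<'E'
from h import *
np.set_printoptions(precision=1,suppress=True)
T=lambda u,v,z:print((u,v),z,p2w("top",(u,v),z))
for a in [(251,186,260),(179,234,230),(412,181,65),(499,176,65),(503,224,65),(417,233,65),(329,293,13),(402,288,13),(469,296,13)]:T(*a)
print('tray');[T(*a) for a in [(126,186,25),(214,196,25),(200,285,25),(109,271,25)]]
print('base');[T(*a) for a in [(281,181,12),(271,249,12),(228,243,12)]]
im=cv2.imread("pics/top0.png")[130:300,100:300]
cv2.imwrite("pics/c1.png",cv2.resize(im,None,fx=3.5,fy=3.5,interpolation=cv2.INTER_CUBIC))
E
```

```text
(251, 186) 260 [602.  111.1 260. ]
(179, 234) 230 [521.7 240.6 230. ]
(412, 181) 65 [ 662.2 -197.3   65. ]
(499, 176) 65 [ 674.5 -380.7   65. ]
(503, 224) 65 [ 571.9 -385.4   65. ]
(417, 233) 65 [ 551.3 -206.4   65. ]
(329, 293) 13 [426.1 -24.   13. ]
(402, 288) 13 [ 438.6 -181.5   13. ]
(469, 296) 13 [ 423. -325.   13.]
tray
(126, 186) 25 [656.2 427.2  25. ]
(214, 196) 25 [635.2 231.   25. ]
(200, 285) 25 [439.9 253.3  25. ]
(109, 271) 25 [467.9 452.1  25. ]
base
(281, 181) 12 [673.4  85.5  12. ]
(271, 249) 12 [520.6 104.   12. ]
(228, 243) 12 [532.9 199.   12. ]
```

View pics/c1.png

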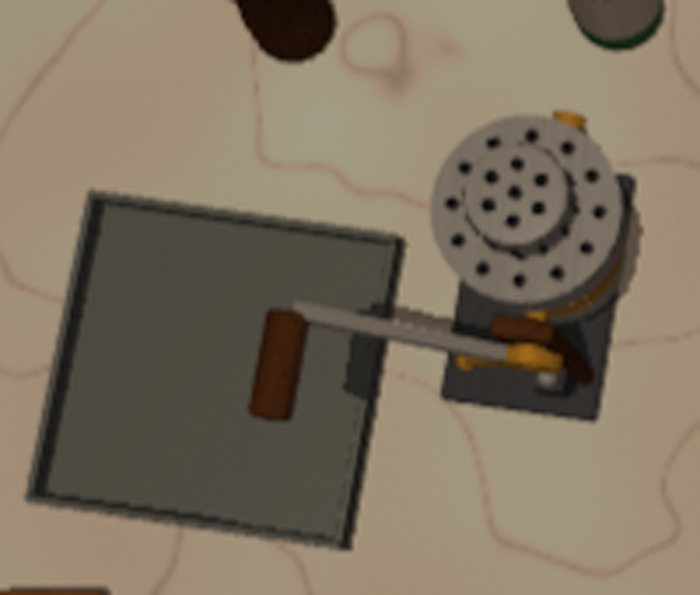

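Enlarged crop: crown centre at crop (515,192), i.e. pixel (247.1,184.9). The grip and tray match the expected geometry (stand yaw about -0.12).

Run:
```python
from h import *
c=p2w("top",(247.1,184.9),276); print(c)
print(p2w("top",(100+527/3.5,130+209/3.5),246)) # plate centre
print(rel([c[0],c[1],335]))
```

```text
[600.00710323 115.10121417 276.        ]
[598.7119556 113.9720053 246.       ]
(array([ 23.5 , -14.28,  -4.33]), None, array([-3.14 , -0.   ,  0.468]), array([ 236.6, -468.3,  226.1]))
```

Call:
arm_command --gripper '[91, 91, 91, 91, 91]' --pt "0.94 -0.57 -0.43" --pt "0.94 -0.57 -0.43" --pt "0.94 -0.57 -0.43" --pt "0.94 -0.57 -0.43" --pt "0.94 -0.57 -0.43" --twist '[0, 0, 0, 0, 0]'

```text
time: 0.72
tool_pos: [309.8, -351.0, 280.5]
tcp_rot: [-3.141, 0.0, 0.468]
contact_force: [-0.3, -0.4, 0.1]
grip_width: 90.8
finger_force: 0.0
```

Call:
arm_command --gripper '[91, 91, 91, 91, 91]' --pt "0.94 -0.57 -0.43" --pt "0.94 -0.57 -0.43" --pt "0.94 -0.57 -0.43" --pt "0.94 -0.57 -0.43" --pt "0.94 -0.57 -0.43" --twist '[0, 0, 0, 0, 0]'

```text
time: 1.35
tool_pos: [382.5, -234.5, 334.3]
tcp_rot: [-3.141, 0.0, 0.468]
contact_force: [-0.2, -0.5, -0.1]
grip_width: 91.3
finger_force: 0.0
```

Call:
arm_command --gripper '[91, 91, 91, 91, 91]' --pt "0.94 -0.57 0" --pt "0.94 -0.57 0" --pt "0.94 -0.57 0" --pt "0.94 -0.57 0" --pt "0.94 -0.57 0" --twist '[0, 0, 0, 0, 0]'

```text
time: 1.98
tool_pos: [455.2, -118.0, 333.9]
tcp_rot: [-3.141, 0.001, 0.468]
contact_force: [-0.0, -0.4, 0.0]
grip_width: 91.1
finger_force: 0.0
```

Call:
arm_command --gripper '[91, 91, 91, 91, 91]' --pt "0.94 -0.57 0" --pt "0.94 -0.57 0" --pt "0.94 -0.57 0" --pt "0.94 -0.57 0" --pt "0.94 -0.57 0" --twist '[0, 0, 0, 0, 0]'

```text
time: 2.6
tool_pos: [528.0, -1.4, 333.8]
tcp_rot: [-3.141, 0.001, 0.468]
contact_force: [0.6, -0.8, 0.5]
grip_width: 91.1
finger_force: 0.0
```

Call:
arm_command --gripper '[91, 91, 91, 91, 91]' --pt "0.94 -0.57 0" --pt "0.94 -0.57 0" --pt "0.94 -0.57 0" --pt "0.94 -0.57 0" --pt "0.94 -0.57 0" --twist '[0, 0, 0, 0, 0]'

```text
time: 3.22
tool_pos: [600.8, 115.1, 333.6]
tcp_rot: [-3.141, 0.001, 0.468]
contact_force: [1.0, -0.1, -0.3]
grip_width: 90.8
finger_force: 0.0
```

Run:
```python
from h import *
o,_=shot("wrist","w1"); print(rel([599.5,114.5,247],o=o)); print(w2p("wrist",[599.5,114.5,276],o))
```

```text
(array([-0.05, -0.  ,  3.46]), None, array([-3.141e+00,  1.000e-03,  4.680e-01]), array([600.8, 115.1, 333.6]))
[320.35229897 255.87193603]
```

View pics/w1.png

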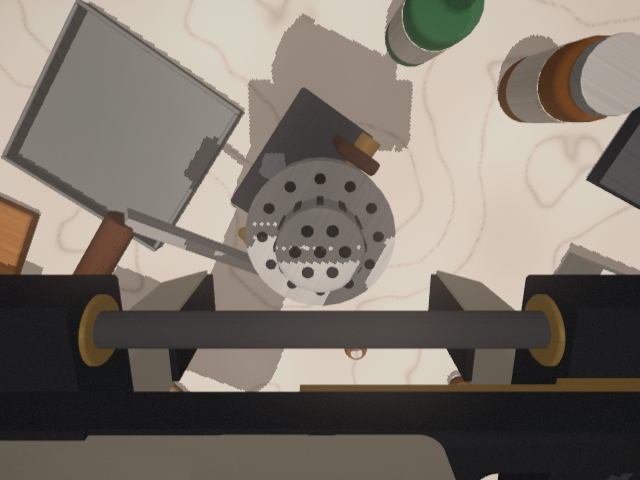

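The wrist view has the knob's crown centre at about (320,252) against a predicted (320,256), so it is centred. Descending, gripping and unscrewing.

Call:
arm_command --gripper '[91, 91, 91, 91, 91]' --pt "0 0 0.8" --pt "0 0 0.8" --pt "0 0 0.8" --pt "0 0 0.6" --pt "0 0 0.35" --twist '[0, 0, 0, 0, 0]'

```text
time: 3.9
tool_pos: [600.2, 114.1, 249.5]
tcp_rot: [-3.141, 0.001, 0.468]
contact_force: [-0.4, 0.4, 0.9]
grip_width: 91.2
finger_force: 0.0
```

Call:
arm_command --gripper '[40, 40, 40, 40, 40]' --pt "0 0 0" --pt "0 0 0" --pt "0 0 0" --pt "0 0 0" --pt "0 0 0" --twist '[0, 0, 0, 0, 0]'

```text
time: 4.53
tool_pos: [600.5, 114.5, 250.8]
tcp_rot: [-3.142, -0.001, 0.468]
contact_force: [-1.0, -0.2, 1.5]
grip_width: 51.4
finger_force: 30.0
```

Call:
arm_command --gripper '[40, 40, 40, 40, 40]' --pt "0 0 0" --pt "0 0 0" --pt "0 0 0" --pt "0 0 0" --pt "0 0 0" --twist '[0, 0, 0, 0, 0]'

```text
time: 5.15
tool_pos: [600.5, 114.5, 250.8]
tcp_rot: [-3.142, -0.001, 0.468]
contact_force: [-2.1, 1.6, 4.7]
grip_width: 51.7
finger_force: 30.0
```

Call:
arm_command --gripper '[40, 40, 40, 40, 40]' --pt "0 0 0" --pt "0 0 0" --pt "0 0 0" --pt "0 0 0" --pt "0 0 0" --twist '[-1, -1, -1, -1, -1]'

```text
time: 5.78
tool_pos: [601.1, 113.7, 250.8]
tcp_rot: [3.14, -0.0, 0.906]
contact_force: [0.5, 0.3, 4.3]
grip_width: 51.5
finger_force: 30.0
```

Call:
arm_command --gripper '[40, 40, 40, 40, 40]' --pt "0 0 0" --pt "0 0 0" --pt "0 0 0" --pt "0 0 0" --pt "0 0 0" --twist '[-1, -1, -1, -1, -1]'

```text
time: 6.4
tool_pos: [601.1, 113.0, 250.8]
tcp_rot: [3.139, 0.002, 1.342]
contact_force: [0.3, -2.0, 4.6]
grip_width: 51.7
finger_force: 30.0
```

Call:
arm_command --gripper '[40, 40, 40, 40, 40]' --pt "0 0 0" --pt "0 0 0" --pt "0 0 0" --pt "0 0 0" --pt "0 0 0" --twist '[-1, -1, -1, -1, -1]'

```text
time: 7.02
tool_pos: [601.7, 113.6, 250.8]
tcp_rot: [3.139, 0.002, 1.779]
contact_force: [2.3, 0.3, 2.5]
grip_width: 51.1
finger_force: 30.0
```

Call:
arm_command --gripper '[40, 40, 40, 40, 40]' --pt "0 0 0" --pt "0 0 -0.3" --pt "0 0 -0.3" --pt "0 0 -0.4" --pt "0 0 -0.5" --twist '[0, 0, 0, 0, 0]'

```text
time: 7.65
tool_pos: [600.3, 114.2, 288.6]
tcp_rot: [-3.141, 0.0, 1.777]
contact_force: [0.1, 0.2, -1.3]
grip_width: 51.2
finger_force: 30.0
```

Run:
```python
from h import *
o,_=shot("scene","s1"); print(rel([552,347,347],o=o))
im=cv2.imread("pics/s1.png")[120:300,280:480]
cv2.imwrite("pics/s1c.png",cv2.resize(im,None,fx=3,fy=3,interpolation=cv2.INTER_CUBIC))
```

```text
(array([ 9.51,  0.01, -2.34]), None, array([-3.141,  0.   ,  1.777]), array([600.3, 114.2, 288.6]))
```

View pics/s1c.png

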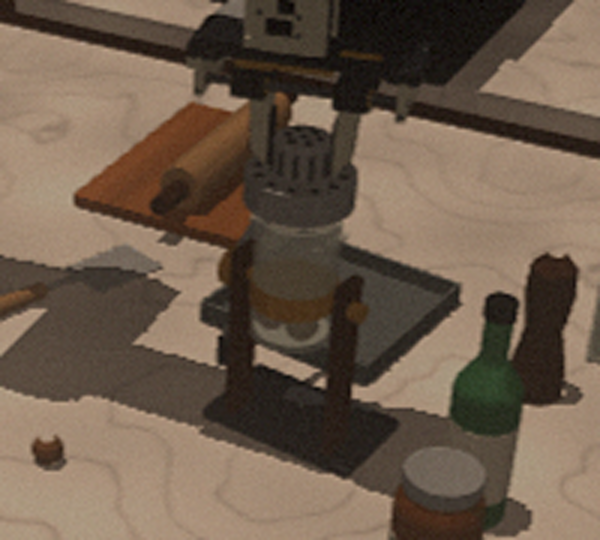

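The cap is in the gripper, clear of the jar. Next I carry it to the tray.

Call:
arm_command --gripper '[40, 40, 40, 40, 40]' --pt "0 0 -0.8" --pt "0 0 -0.8" --pt "0.7 0 0" --pt "0.9 0 0" --pt "0.9 0 0" --twist '[0, 0, 0, 0, 0]'

```text
time: 8.32
tool_pos: [586.8, 177.5, 326.9]
tcp_rot: [-3.14, -0.0, 1.778]
contact_force: [-0.1, 0.9, -1.5]
grip_width: 51.1
finger_force: 30.0
```

Call:
arm_command --gripper '[40, 40, 40, 40, 40]' --pt "0.9 0 0" --pt "0.9 0 0" --pt "0.9 0 0" --pt "0.9 0 0" --pt "0.9 0 0" --twist '[0, 0, 0, 0, 0]'

```text
time: 8.95
tool_pos: [564.4, 287.1, 327.9]
tcp_rot: [-3.142, 0.0, 1.777]
contact_force: [0.6, -0.5, -1.5]
grip_width: 51.4
finger_force: 30.0
```

Call:
arm_command --gripper '[40, 40, 40, 40, 40]' --pt "0.9 0 0" --pt "0.9 0 0" --pt "0.7 0 0.5" --pt "0 0 1" --pt "0 0 1" --twist '[0, 0, 0, 0, 0]'

```text
time: 9.57
tool_pos: [551.5, 347.4, 263.6]
tcp_rot: [-3.141, 0.0, 1.777]
contact_force: [0.3, -0.3, -1.8]
grip_width: 51.4
finger_force: 30.0
```

Call:
arm_command --gripper '[40, 40, 40, 40, 40]' --pt "0 0 1" --pt "0 0 1" --pt "0 0 1" --pt "0 0 1" --pt "0 0 1" --twist '[0, 0, 0, 0, 0]'

```text
time: 10.2
tool_pos: [551.5, 346.9, 138.6]
tcp_rot: [-3.141, 0.0, 1.777]
contact_force: [-0.0, -1.0, -1.1]
grip_width: 51.4
finger_force: 30.0
```

Call:
arm_command --gripper '[40, 40, 40, 40, 40]' --pt "0 0 1" --pt "0 0 1" --pt "0 0 0.7" --pt "0 0 0" --pt "0 0 0" --twist '[0, 0, 0, 0, 0]'

```text
time: 10.82
tool_pos: [552.4, 347.1, 73.8]
tcp_rot: [3.14, -0.0, 1.777]
contact_force: [0.1, 0.7, -0.9]
grip_width: 51.3
finger_force: 30.0
```

Call:
arm_command --gripper '[40, 40, 40, 40, 40]' --pt "0 0 0.5" --pt "0 0 0.4" --pt "0 0 0.2" --pt "0 0 0.15" --pt "0 0 0.05" --twist '[0, 0, 0, 0, 0]'

```text
time: 11.45
tool_pos: [551.9, 346.7, 40.2]
tcp_rot: [-3.141, 0.0, 1.777]
contact_force: [-0.5, 1.3, -1.1]
grip_width: 51.9
finger_force: 30.0
```

Call:
arm_command --gripper '[91, 91, 91, 91, 91]' --pt "0 0 0" --pt "0 0 0" --pt "0 0 0" --pt "0 0 0" --pt "0 0 0" --twist '[0, 0, 0, 0, 0]'

```text
time: 12.08
tool_pos: [552.0, 346.8, 40.5]
tcp_rot: [3.141, 0.0, 1.777]
contact_force: [-0.5, 0.1, -0.1]
grip_width: 90.6
finger_force: 0.0
```

Call:
arm_command --gripper '[91, 91, 91, 91, 91]' --pt "0 0 -0.2" --pt "0 0 -0.7" --pt "0 0 -1" --pt "0 0 -1" --pt "0 0 -1" --twist '[0, 0, 0, 0, 0]'

```text
time: 12.7
tool_pos: [552.2, 346.9, 140.3]
tcp_rot: [3.14, -0.0, 1.777]
contact_force: [0.7, 0.8, 0.1]
grip_width: 90.9
finger_force: 0.0
```

Call:
arm_command --gripper '[91, 91, 91, 91, 91]' --pt "0 0 -1" --pt "0 0 -1" --pt "0 0 -1" --pt "0 0 -1" --pt "0 0 -1" --twist '[0, 0, 0, 0, 0]'

```text
time: 13.32
tool_pos: [551.8, 346.7, 265.4]
tcp_rot: [3.14, -0.0, 1.777]
contact_force: [1.0, -0.7, 0.1]
grip_width: 90.7
finger_force: 0.0
```

Call:
arm_command --gripper '[91, 91, 91, 91, 91]' --pt "0 0 -1" --pt "0 0 -1" --pt "0 0 -1" --pt "0 0 0" --pt "0 0 0" --twist '[0, 0, 0, 0, 0]'

```text
time: 13.95
tool_pos: [551.6, 346.6, 337.4]
tcp_rot: [-3.141, 0.0, 1.777]
contact_force: [-0.1, -0.6, -0.1]
grip_width: 90.9
finger_force: 0.0
```

Run:
```python
from h import *
o,_=shot("top","t2"); print(o["joint_positions"])
```

```text
[ 4.43538211e-01  5.50424007e-01  8.95479378e-01 -1.29972815e-04
  1.69656525e+00  2.37525204e-01]
```

View pics/t2.png

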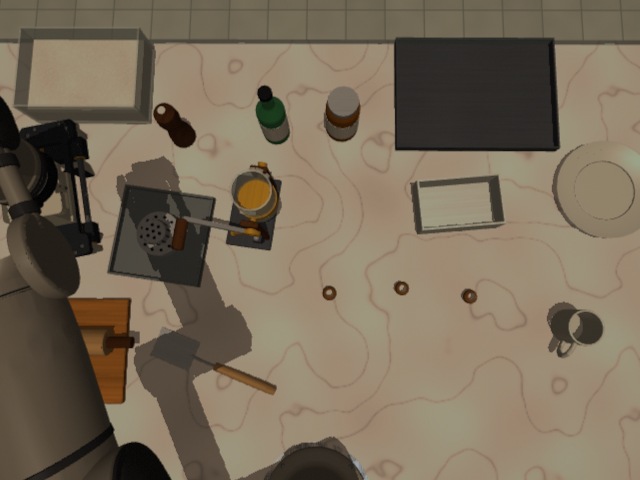

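The cap lies in the tray at (156,233), the jar is open, and the pan and three nuts are unmoved. No fourth nut shows. Now going to the pan's near wall.

Call:
arm_command --gripper '[60, 60, 60, 60, 60]' --pt "0 0 0" --pt "0 0 0" --pt "-0.99 -0.07 0" --pt "-0.99 -0.07 0" --pt "-0.99 -0.07 0" --twist '[0.7, 0.64, 0, 0, 0]'

```text
time: 14.62
tool_pos: [552.8, 271.5, 336.5]
tcp_rot: [-3.139, 0.001, 1.66]
contact_force: [-0.0, 0.3, -1.1]
grip_width: 60.2
finger_force: 0.0
```

Call:
arm_command --gripper '[60, 60, 60, 60, 60]' --pt "-0.99 -0.07 0" --pt "-0.99 -0.07 0" --pt "-0.99 -0.07 0" --pt "-0.99 -0.07 0" --pt "-0.99 -0.07 0" --twist '[0, 0, 0, 0, 0]'

```text
time: 15.25
tool_pos: [555.1, 147.4, 336.7]
tcp_rot: [-3.139, 0.0, 1.66]
contact_force: [-0.1, 0.1, 0.1]
grip_width: 60.0
finger_force: 0.0
```

Call:
arm_command --gripper '[60, 60, 60, 60, 60]' --pt "-0.99 -0.07 0" --pt "-0.99 -0.07 0" --pt "-0.99 -0.07 0" --pt "-0.99 -0.07 0" --pt "-0.99 -0.07 0" --twist '[0, 0, 0, 0, 0]'

```text
time: 15.88
tool_pos: [557.3, 23.5, 336.8]
tcp_rot: [-3.139, -0.0, 1.66]
contact_force: [-0.1, -0.1, 0.2]
grip_width: 59.9
finger_force: 0.0
```

Call:
arm_command --gripper '[60, 60, 60, 60, 60]' --pt "-0.99 -0.07 0" --pt "-0.99 -0.07 0" --pt "-0.99 -0.07 0" --pt "-0.99 -0.07 0.5" --pt "-0.99 -0.07 0.6" --twist '[0, 0, 0, 0, 0]'

```text
time: 16.5
tool_pos: [559.7, -100.5, 309.2]
tcp_rot: [-3.14, -0.0, 1.66]
contact_force: [-0.3, 0.4, -0.2]
grip_width: 60.0
finger_force: 0.0
```

Call:
arm_command --gripper '[60, 60, 60, 60, 60]' --pt "-0.99 -0.07 0.6" --pt "-0.99 -0.07 0.6" --pt "-0.99 -0.07 0.6" --pt "-0.99 -0.07 0.6" --pt "-0.99 -0.07 0.6" --twist '[0, 0, 0, 0, 0]'

```text
time: 17.12
tool_pos: [562.0, -224.5, 233.9]
tcp_rot: [-3.14, -0.001, 1.66]
contact_force: [1.5, -0.4, 0.3]
grip_width: 60.3
finger_force: 0.0
```

Call:
arm_command --gripper '[60, 60, 60, 60, 60]' --pt "-0.99 -0.07 0.6" --pt "-0.99 -0.07 0.6" --pt "-0.99 -0.07 0.6" --pt "0 0 0" --pt "0 0 0" --twist '[0, 0, 0, 0, 0]'

```text
time: 17.75
tool_pos: [564.0, -298.2, 190.6]
tcp_rot: [3.141, -0.0, 1.66]
contact_force: [0.7, 0.6, 0.0]
grip_width: 60.2
finger_force: 0.0
```

Run:
```python
from h import *
o,_=shot("wrist","w2"); print(rel([563.2,-297.1,36],1.66,o=o)); print(w2p("wrist",[563.2,-297.1,65],o))
for p in [(662.2,-197.3),(674.5,-380.7),(571.9,-385.4),(551.3,-206.4)]: print(w2p("wrist",[*p,65],o))
```

```text
(array([ 0.04, -0.03,  6.18]), np.float64(-0.0), array([ 3.141, -0.   ,  1.66 ]), array([ 564. , -298.2,  190.6]))
[319.68086713 222.12715624]
[481.12503987  89.62513874]
[451.8378653  337.79863548]
[320.85656338 332.67804792]
[313.82098391  88.37247734]
```

View pics/w2.png

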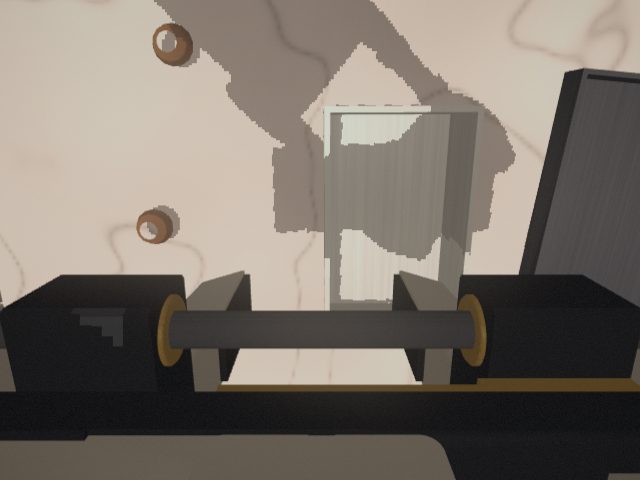

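The wrist view shows the pan's rim top-left corner at (325,106) and top-right at (482,107), with the left wall running down at about u=326.

Run:
```python
from h import *
im=cv2.imread("pics/w2.png")[90:330,300:500]
o=get_obs()
a=p2w("wrist",(324.5,106),65,o);b=p2w("wrist",(482,106.5),65,o);c=p2w("wrist",(326,300),65,o)
print(a,b,c,np.hypot(*(a-b)[:2]))
yaw=np.arctan2(-(a-c)[0],(a-c)[1]); y2=np.arctan2((b-a)[1],(b-a)[0]);print(yaw,y2)
y=(yaw+y2)/2; Rm=np.array([[np.cos(y),-np.sin(y)],[np.sin(y),np.cos(y)]])
ctr=(a+b)[:2]/2+Rm@[0,-88]; w=ctr+Rm@[-52,0]; print(ctr,w,rel([*w,36],np.pi/2+y))
```

```text
[ 559.63056355 -216.64630676   65.        ] [ 665.24013511 -207.47741349   65.        ] [ 573.72019514 -357.4610746    65.        ] 106.00684038569747
0.0997259903202584 0.08660162066955557
[ 620.62190968 -299.6802385 ] [ 568.84741336 -304.51775143] (array([-0.28,  0.16,  6.2 ]), np.float64(-0.04), array([3.141, 0.   , 1.66 ]), array([ 564.2, -297.9,  191. ]))
```

Call:
arm_command --gripper '[60, 60, 60, 60, 60]' --pt "-0.28 0.16 0.9" --pt "0 0 1" --pt "0 0 1" --pt "0 0 1" --pt "0 0 0.9" --twist '[0, 0, 0, 0, 0]'

```text
time: 18.42
tool_pos: [569.1, -304.0, 70.6]
tcp_rot: [3.141, 0.001, 1.661]
contact_force: [-0.3, 0.8, -0.3]
grip_width: 59.9
finger_force: 0.0
```

Call:
arm_command --gripper '[60, 60, 60, 60, 60]' --pt "0 0 0.6" --pt "0 0 0.5" --pt "0 0 0.3" --pt "0 0 0" --pt "0 0 0" --twist '[0, 0, 0, 0, 0]'

```text
time: 19.05
tool_pos: [568.8, -305.1, 36.1]
tcp_rot: [3.141, 0.001, 1.66]
contact_force: [-0.2, -0.4, -0.4]
grip_width: 60.2
finger_force: 0.0
```

Call:
arm_command --gripper '[0, 0, 0, 0, 0]' --pt "0 0 0" --pt "0 0 0" --pt "0 0 0" --pt "0 0 0" --pt "0 0 0" --twist '[0, 0, 0, 0, 0]'

```text
time: 19.68
tool_pos: [568.4, -304.9, 35.5]
tcp_rot: [3.142, 0.0, 1.66]
contact_force: [0.2, 0.5, -0.3]
grip_width: 14.6
finger_force: 0.0
```

Call:
arm_command --gripper '[0, 0, 0, 0, 0]' --pt "0 0 0" --pt "0 0 0" --pt "0 0 0" --pt "0 0 0" --pt "0 0 0" --twist '[0, 0, 0, 0, 0]'

```text
time: 20.3
tool_pos: [568.5, -304.8, 35.4]
tcp_rot: [-3.142, 0.0, 1.66]
contact_force: [-0.3, -0.9, 0.6]
grip_width: 4.1
finger_force: 30.0
```

Call:
arm_command --gripper '[0, 0, 0, 0, 0]' --pt "0 0 -0.2" --pt "0 0 -0.3" --pt "0 0 -0.4" --pt "0 0 -0.4" --pt "0 0 0" --twist '[0, 0, 0, 0, 0]'

```text
time: 20.92
tool_pos: [569.1, -305.3, 69.5]
tcp_rot: [3.14, 0.002, 1.66]
contact_force: [-0.6, 0.9, -2.3]
grip_width: 3.7
finger_force: 30.0
```

Run:
```python
from h import *
o,_=shot("wrist","w3"); print(rel([532.9,-3.4,66],np.pi/2-.12,o=o))
```

```text
(array([12.16, -0.37,  0.12]), np.float64(2.4), array([3.14e+00, 2.00e-03, 1.66e+00]), array([ 569.1, -305.3,   69.5]))
```

View pics/w3.png

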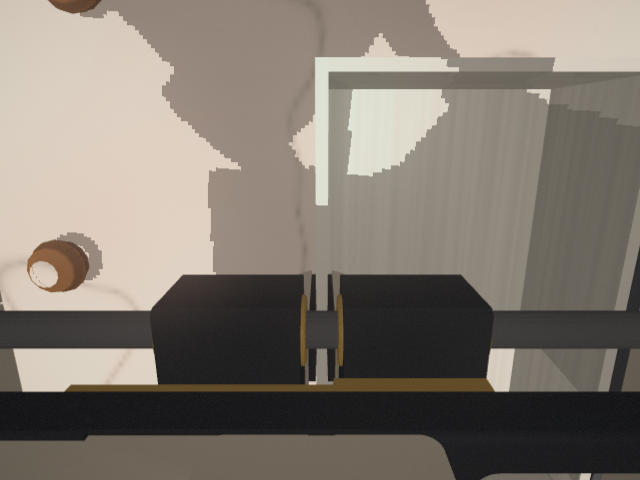

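The pan is held square at mid-wall: its end rim at (322,65) works out to 87 mm from the TCP. Carrying it to the catch point.

Call:
arm_command --gripper '[0, 0, 0, 0, 0]' --pt "0.5 -0.03 0" --pt "0.8 -0.03 0" --pt "0.9 -0.03 0" --pt "0.9 -0.03 0" --pt "0.9 -0.03 0" --twist '[0, 0, 0, 0, 0]'

```text
time: 21.6
tool_pos: [555.5, -203.6, 67.9]
tcp_rot: [-3.141, -0.0, 1.66]
contact_force: [0.5, 0.2, -3.0]
grip_width: 3.5
finger_force: 30.0
```

Call:
arm_command --gripper '[0, 0, 0, 0, 0]' --pt "0.9 -0.03 0" --pt "0.9 -0.03 0" --pt "0.9 -0.03 0" --pt "0.9 -0.03 0" --pt "0.9 -0.03 0" --twist '[0, 0, 0, 0, 0]'

```text
time: 22.22
tool_pos: [541.9, -92.4, 68.0]
tcp_rot: [3.141, 0.0, 1.66]
contact_force: [1.6, -0.4, -2.8]
grip_width: 3.6
finger_force: 30.0
```

Call:
arm_command --gripper '[0, 0, 0, 0, 0]' --pt "0.9 -0.03 0" --pt "0.9 -0.03 0" --pt "0.9 -0.03 0" --pt "0.56 0 0" --pt "0.4 0 0" --twist '[0, 0, 0, 0, 0]'

```text
time: 22.85
tool_pos: [531.7, -2.1, 68.0]
tcp_rot: [3.141, 0.0, 1.66]
contact_force: [-0.3, -0.8, -3.1]
grip_width: 4.0
finger_force: 30.0
```

Call:
arm_command --gripper '[0, 0, 0, 0, 0]' --pt "0 0 0" --pt "0 0 0" --pt "0 0 0" --pt "0 0 0" --pt "0 0 0" --twist '[0.5, 0.7, 0.7, 0.5, 0]'

```text
time: 23.48
tool_pos: [531.8, -3.1, 68.0]
tcp_rot: [3.141, 0.0, 1.45]
contact_force: [0.7, 0.2, -3.1]
grip_width: 4.0
finger_force: 30.0
```

Run:
```python
from h import *
o,_=shot("top","t4"); print(rel([532.9,-3.4,35.5],np.pi/2-.12,o=o))
im=cv2.imread("pics/t4.png")[110:330,200:480]
cv2.imwrite("pics/t4c.png",cv2.resize(im,None,fx=2.5,fy=2.5,interpolation=cv2.INTER_CUBIC))
```

```text
(array([-0.01,  0.04,  1.3 ]), np.float64(-0.01), array([3.141, 0.   , 1.45 ]), array([531.8,  -3.1,  68. ]))
```

View pics/t4c.png

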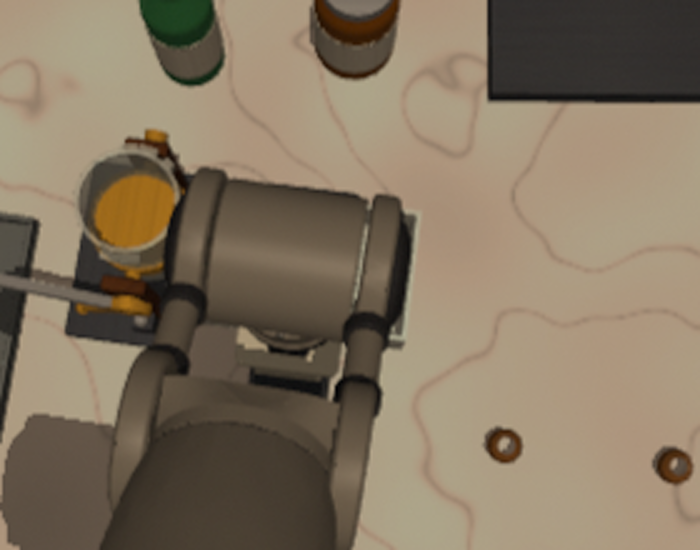

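The pan hangs just right of the stand, with the jar clear and two nuts visible. Setting it down and moving to the first nut.

Call:
arm_command --gripper '[0, 0, 0, 0, 0]' --pt "0 0 0.4" --pt "0 0 0.4" --pt "0 0 0.3" --pt "0 0 0.15" --pt "0 0 0.05" --twist '[0, 0, 0, 0, 0]'

```text
time: 24.15
tool_pos: [531.3, -2.9, 35.4]
tcp_rot: [-3.141, 0.0, 1.451]
contact_force: [-4.9, 0.1, 5.1]
grip_width: 4.0
finger_force: 30.0
```

Call:
arm_command --gripper '[50, 50, 50, 50, 50]' --pt "0 0 0" --pt "0 0 0" --pt "0 0 0" --pt "0 0 0" --pt "0 0 0" --twist '[0, 0, 0, 0, 0]'

```text
time: 24.78
tool_pos: [531.8, -3.0, 35.5]
tcp_rot: [3.141, 0.0, 1.45]
contact_force: [0.1, -1.2, 0.2]
grip_width: 47.8
finger_force: 0.0
```

Call:
arm_command --gripper '[60, 60, 60, 60, 60]' --pt "0 0 -0.4" --pt "0 0 -0.8" --pt "0 0 -1" --pt "0 0 -1" --pt "0 0 -1" --twist '[0, 0, 0, 0, 0]'

```text
time: 25.4
tool_pos: [531.7, -2.9, 142.0]
tcp_rot: [3.141, 0.0, 1.45]
contact_force: [1.3, -0.3, 0.8]
grip_width: 59.9
finger_force: 0.0
```

Call:
arm_command --gripper '[60, 60, 60, 60, 60]' --pt "-0.1 -0.9 0" --pt "-0.8 -0.9 0" --pt "-0.8 -0.9 0" --pt "-0.8 -0.8 0" --pt "-0.1 -0.7 0" --twist '[0, 0, 0, 0, 0]'

```text
time: 26.02
tool_pos: [419.0, -55.7, 141.2]
tcp_rot: [3.141, 0.0, 1.449]
contact_force: [0.1, -0.7, 0.8]
grip_width: 59.5
finger_force: 0.0
```

Run:
```python
from h import *
o,_=shot("wrist","w4"); print(rel([426,-24,4],o=o)); print(w2p("wrist",[426,-24,13],o))
```

```text
(array([1.3 , 0.12, 5.49]), None, array([3.141, 0.   , 1.449]), array([419. , -55.7, 141.2]))
[324.75650532 178.56498438]
```

View pics/w4.png

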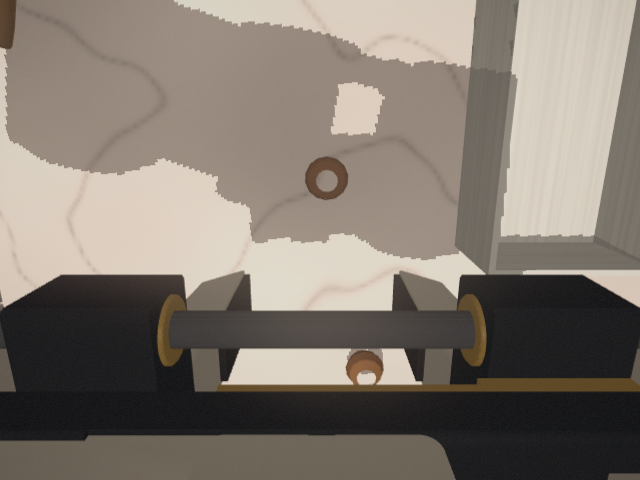

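The first nut sits at (326.5,179), almost exactly as predicted. Picking it up.

Call:
arm_command --gripper '[60, 60, 60, 60, 60]' --pt "0.7 0.15 0.9" --pt "0.6 0 1" --pt "0 0 1" --pt "0 0 1" --pt "0 0 0.8" --twist '[0, 0, 0, 0, 0]'

```text
time: 26.7
tool_pos: [427.9, -22.9, 22.5]
tcp_rot: [3.141, 0.0, 1.451]
contact_force: [0.4, 0.4, -0.7]
grip_width: 60.0
finger_force: 0.0
```

Call:
arm_command --gripper '[60, 60, 20, 20, 20]' --pt "0 0 0.6" --pt "0 0 0.15" --pt "0 0 0" --pt "0 0 0" --pt "0 0 0" --twist '[0, 0, 0, 0, 0]'

```text
time: 27.32
tool_pos: [427.7, -23.1, 4.7]
tcp_rot: [3.14, 0.0, 1.45]
contact_force: [0.4, -0.1, -0.5]
grip_width: 34.5
finger_force: 0.0
```

Call:
arm_command --gripper '[20, 20, 20, 20, 20]' --pt "0 0 0" --pt "0 0 0" --pt "0 0 -0.8" --pt "0 0 -1" --pt "0 0 -1" --twist '[0, 0, 0, 0, 0]'

```text
time: 27.95
tool_pos: [427.0, -23.0, 74.8]
tcp_rot: [-3.141, -0.0, 1.45]
contact_force: [0.7, -0.0, -0.5]
grip_width: 27.2
finger_force: 30.0
```

Call:
arm_command --gripper '[20, 20, 20, 20, 20]' --pt "0 0.3 -1" --pt "0 0.9 0" --pt "0 1 0" --pt "0 1 0" --pt "0 1 0" --twist '[0, 0, 0, 0, 0]'

```text
time: 28.58
tool_pos: [532.1, -35.7, 99.0]
tcp_rot: [-3.141, 0.0, 1.45]
contact_force: [-0.1, 0.0, -0.4]
grip_width: 27.5
finger_force: 30.0
```

Call:
arm_command --gripper '[20, 20, 20, 20, 20]' --pt "0.1 1 0" --pt "0 1 0" --pt "0 0 0.8" --pt "0 0 0.9" --pt "0 0 0.4" --twist '[0, 0, 0, 0, 0]'

```text
time: 29.2
tool_pos: [580.5, -39.0, 45.2]
tcp_rot: [-3.139, -0.0, 1.45]
contact_force: [-0.0, -0.9, -0.6]
grip_width: 27.1
finger_force: 30.0
```

Call:
arm_command --gripper '[42, 42, 42, 42, 42]' --pt "0 0 0" --pt "0 0 0" --pt "0 0 -0.7" --pt "0 0 -1" --pt "0 0 -1" --twist '[0, 0, 0, 0, 0]'

```text
time: 29.82
tool_pos: [582.0, -39.3, 116.9]
tcp_rot: [3.139, 0.0, 1.45]
contact_force: [0.3, -0.3, -0.7]
grip_width: 42.2
finger_force: 0.0
```

Call:
arm_command --gripper '[60, 60, 60, 60, 60]' --pt "-1 -0.7 -0.9" --pt "-1 -0.7 0" --pt "-1 -0.7 0" --pt "-1 -0.7 0" --pt "-1 -0.7 0" --twist '[0, 0, 0, 0, 0]'

```text
time: 30.45
tool_pos: [479.4, -153.7, 138.7]
tcp_rot: [3.139, 0.001, 1.451]
contact_force: [-0.3, -0.1, 0.0]
grip_width: 60.4
finger_force: 0.0
```

Call:
arm_command --gripper '[60, 60, 60, 60, 60]' --pt "-1 -0.7 0" --pt "-1 -0.7 0" --pt "-0.6 0 0" --pt "0 0 0" --pt "0 0 0" --twist '[0, 0, 0, 0, 0]'

```text
time: 31.08
tool_pos: [437.7, -212.6, 137.0]
tcp_rot: [3.141, 0.0, 1.451]
contact_force: [-0.6, 1.0, -0.0]
grip_width: 60.3
finger_force: 0.0
```

```bash
cat >> h.py <<'E'
def nuts(n,o,im,z=13,amin=150):
    hsv=cv2.cvtColor(im,cv2.COLOR_RGB2HSV); m=((hsv[...,0]<=15)&(hsv[...,1]>110)&(hsv[...,2]>40)).astype(np.uint8)
    m=cv2.morphologyEx(m,cv2.MORPH_CLOSE,np.ones((15,15)))
    k,l,s,c=cv2.connectedComponentsWithStats(m)
    for i in range(1,k):
        if s[i,4]>amin: print("blob",s[i],np.round(p2w(n,(s[i,0]+s[i,2]/2,s[i,1]+s[i,3]/2),z,o),1))
E
python3 - <<'E'
from h import *
o,im=shot("wrist","w5"); print(w2p("wrist",[438.6,-181.5,13],o),rel([438.6,-181.5,4],o=o)); nuts("wrist",o,im)
E
```

```text
[316.43232009 181.26504352] (array([ 1.24, -0.12,  5.32]), None, array([3.141, 0.   , 1.451]), array([ 437.7, -212.6,  137. ]))
blob [299 160  39  39 826] [ 440.2 -180.4   13. ]
blob [ 301  349   38   43 1088] [ 422.9 -331.9   13. ]
```

Call:
arm_command --gripper '[60, 60, 60, 60, 60]' --pt "0.7 -0.06 0.9" --pt "0.6 0 1" --pt "0 0 1" --pt "0 0 1" --pt "0 0 0.8" --twist '[0, 0, 0, 0, 0]'

```text
time: 31.75
tool_pos: [439.7, -179.6, 18.2]
tcp_rot: [-3.141, -0.0, 1.452]
contact_force: [0.0, -0.5, 0.0]
grip_width: 60.2
finger_force: 0.0
```

Call:
arm_command --gripper '[60, 60, 20, 20, 20]' --pt "0 0 0.5" --pt "0 0 0.12" --pt "0 0 0" --pt "0 0 0" --pt "0 0 0" --twist '[0, 0, 0, 0, 0]'

```text
time: 32.38
tool_pos: [439.8, -180.9, 4.3]
tcp_rot: [3.141, 0.001, 1.45]
contact_force: [-0.2, 0.6, 0.1]
grip_width: 34.8
finger_force: 0.0
```

Call:
arm_command --gripper '[20, 20, 20, 20, 20]' --pt "0 0 0" --pt "0 0 0" --pt "0 0 -0.8" --pt "0 0 -1" --pt "0 0 -1" --twist '[0, 0, 0, 0, 0]'

```text
time: 33.0
tool_pos: [439.2, -180.5, 74.3]
tcp_rot: [-3.141, -0.0, 1.45]
contact_force: [0.3, 0.6, -0.1]
grip_width: 27.1
finger_force: 30.0
```

Call:
arm_command --gripper '[20, 20, 20, 20, 20]' --pt "0.3 0.3 -1" --pt "0.9 0.9 0" --pt "0.9 0.9 0" --pt "0.9 0.9 0" --pt "0.9 0.9 0" --twist '[0, 0, 0, 0, 0]'

```text
time: 33.62
tool_pos: [548.5, -94.8, 98.5]
tcp_rot: [-3.141, 0.0, 1.45]
contact_force: [0.3, -0.1, -0.1]
grip_width: 27.2
finger_force: 30.0
```

Call:
arm_command --gripper '[20, 20, 20, 20, 20]' --pt "0.9 0.9 0" --pt "0.5 0.1 0" --pt "0 0 0.8" --pt "0 0 0.8" --pt "0 0 0.4" --twist '[0, 0, 0, 0, 0]'

```text
time: 34.25
tool_pos: [575.6, -63.8, 47.6]
tcp_rot: [-3.139, -0.0, 1.45]
contact_force: [-0.2, 0.0, 0.3]
grip_width: 26.8
finger_force: 30.0
```

Call:
arm_command --gripper '[42, 42, 42, 42, 42]' --pt "0 0 0" --pt "0 0 0" --pt "0 0 -0.7" --pt "0 0 -1" --pt "0 0 -1" --twist '[0, 0, 0, 0, 0]'

```text
time: 34.88
tool_pos: [577.2, -63.9, 117.8]
tcp_rot: [3.14, 0.0, 1.45]
contact_force: [0.3, 1.0, -0.2]
grip_width: 41.7
finger_force: 0.0
```

Call:
arm_command --gripper '[60, 60, 60, 60, 60]' --pt "-0.9 -0.4 -0.8" --pt "-0.95 -0.4 0" --pt "-0.95 -0.4 0" --pt "-0.95 -0.4 0" --pt "-0.95 -0.4 0" --twist '[0, 0, 0, 0, 0]'

```text
time: 35.5
tool_pos: [513.1, -175.4, 137.3]
tcp_rot: [3.14, 0.001, 1.45]
contact_force: [-0.6, -0.3, -0.2]
grip_width: 60.3
finger_force: 0.0
```

Call:
arm_command --gripper '[60, 60, 60, 60, 60]' --pt "-0.95 -0.4 0" --pt "-0.95 -0.4 0" --pt "-0.95 -0.4 0" --pt "-0.95 -0.4 0" --pt "-0.95 -0.4 0" --twist '[0, 0, 0, 0, 0]'

```text
time: 36.12
tool_pos: [449.1, -287.3, 137.2]
tcp_rot: [3.14, 0.001, 1.45]
contact_force: [0.3, 0.5, -0.1]
grip_width: 59.9
finger_force: 0.0
```

Call:
arm_command --gripper '[60, 60, 60, 60, 60]' --pt "-0.95 -0.4 0" --pt "-0.95 -0.4 0" --pt "-0.9 0 0" --pt "0 0 0" --pt "0 0 0" --twist '[0, 0, 0, 0, 0]'

```text
time: 36.75
tool_pos: [421.3, -353.1, 136.3]
tcp_rot: [3.142, -0.0, 1.45]
contact_force: [0.4, 0.4, -0.6]
grip_width: 59.8
finger_force: 0.0
```

Run:
```python
from h import *
o,im=shot("wrist","w6"); print(w2p("wrist",[423,-325,13],o),rel([423,-325,4],o=o)); nuts("wrist",o,im)
o,im=shot("top","t6"); nuts("top",o,im,13,30)
```

```text
[318.10013696 185.6901195 ] (array([ 1.12, -0.07,  5.29]), None, array([ 3.142, -0.   ,  1.45 ]), array([ 421.3, -353.1,  136.3]))
blob [299 167  41  40 882] [ 423.9 -326.    13. ]
blob [154 103  30  27 432] [821.6 344.1  13. ]
blob [326 104  34  37 743] [809.7 -51.9  13. ]
blob [250 165  18   8  51] [700.3 135.3  13. ]
blob [331 216  28  17 303] [576.3 -57.7  13. ]
blob [171 218  17  32 361] [551.8 306.7  13. ]
blob [240 220  21  16 166] [566.6 150.3  13. ]
blob [463 290  14  14 154] [ 420.9 -327.1   13. ]
blob [    0   298   134   106 13383] [296.3 536.3  13. ]
blob [213 363  63  32 580] [243.1 153.1  13. ]
```

View pics/t6.png

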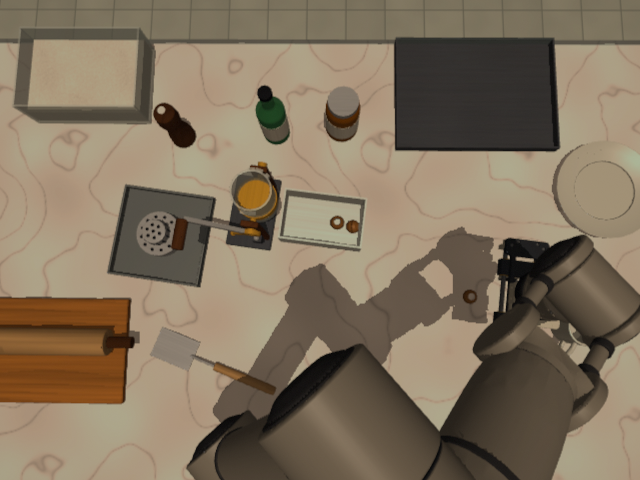

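The pan stands at the catch point with two nuts in it at (337,222) and (353,226). The last loose nut is at (469,297).

Call:
arm_command --gripper '[60, 60, 60, 60, 60]' --pt "0.6 -0.03 0.9" --pt "0.5 0 1" --pt "0 0 1" --pt "0 0 1" --pt "0 0 0.8" --twist '[0, 0, 0, 0, 0]'

```text
time: 37.48
tool_pos: [423.8, -325.1, 17.9]
tcp_rot: [-3.141, -0.0, 1.452]
contact_force: [0.8, -0.2, 1.1]
grip_width: 60.0
finger_force: 0.0
```

Call:
arm_command --gripper '[60, 60, 20, 20, 20]' --pt "0 0 0.5" --pt "0 0 0.1" --pt "0 0 0" --pt "0 0 0" --pt "0 0 0" --twist '[0, 0, 0, 0, 0]'

```text
time: 38.1
tool_pos: [423.9, -326.3, 4.3]
tcp_rot: [3.141, 0.001, 1.45]
contact_force: [0.4, -0.6, 0.5]
grip_width: 34.8
finger_force: 0.0
```

Call:
arm_command --gripper '[20, 20, 20, 20, 20]' --pt "0 0 0" --pt "0 0 0" --pt "0 0 -0.8" --pt "0 0 -1" --pt "0 0 -1" --twist '[0, 0, 0, 0, 0]'

```text
time: 38.72
tool_pos: [423.5, -325.9, 74.2]
tcp_rot: [-3.141, -0.0, 1.45]
contact_force: [0.6, -0.1, -0.1]
grip_width: 27.1
finger_force: 30.0
```

Call:
arm_command --gripper '[20, 20, 20, 20, 20]' --pt "0.5 0.1 -1" --pt "1 0.35 0" --pt "1 0.35 0" --pt "1 0.35 0" --pt "1 0.35 0" --twist '[0, 0, 0, 0, 0]'

```text
time: 39.35
tool_pos: [474.6, -218.0, 98.7]
tcp_rot: [-3.141, 0.0, 1.45]
contact_force: [0.8, -0.4, -0.4]
grip_width: 27.6
finger_force: 30.0
```

Call:
arm_command --gripper '[20, 20, 20, 20, 20]' --pt "1 0.4 0" --pt "1 0.4 0" --pt "1 0.4 0" --pt "1 0.4 0" --pt "1 0.4 0" --twist '[0, 0, 0, 0, 0]'

```text
time: 39.98
tool_pos: [539.2, -99.9, 98.5]
tcp_rot: [-3.141, 0.0, 1.45]
contact_force: [0.3, -0.2, 0.4]
grip_width: 27.4
finger_force: 30.0
```

Call:
arm_command --gripper '[20, 20, 20, 20, 20]' --pt "1 0.4 0" --pt "1 0.4 0" --pt "1 0.4 0" --pt "0.4 0.13 0" --pt "0 0 0" --twist '[0, 0, 0, 0, 0]'

```text
time: 40.6
tool_pos: [582.0, -20.1, 98.5]
tcp_rot: [-3.141, 0.0, 1.451]
contact_force: [-0.1, 0.6, 0.0]
grip_width: 27.0
finger_force: 30.0
```

Call:
arm_command --gripper '[20, 20, 20, 42, 42]' --pt "0 0 0.9" --pt "0 0 0.8" --pt "0 0 0.4" --pt "0 0 0" --pt "0 0 0" --twist '[0, 0, 0, 0, 0]'

```text
time: 41.22
tool_pos: [582.7, -20.8, 47.0]
tcp_rot: [3.14, 0.0, 1.45]
contact_force: [-0.9, -0.5, 0.4]
grip_width: 40.7
finger_force: 0.0
```

Call:
arm_command --gripper '[42, 42, 42, 60, 60]' --pt "0 0 -0.7" --pt "0 0 -1" --pt "0 0 -1" --pt "0 0 -1" --pt "0 0 -1" --twist '[0, 0, 0, 0, 0]'

```text
time: 41.85
tool_pos: [582.5, -20.3, 166.6]
tcp_rot: [3.139, 0.0, 1.451]
contact_force: [-0.3, -0.1, 0.0]
grip_width: 56.6
finger_force: 0.0
```

Call:
arm_command --gripper '[60, 60, 60, 60, 60]' --pt "0 0 -1" --pt "0 0 -1" --pt "0 0 -1" --pt "0 0 -1" --pt "0 0 -1" --twist '[0, 0, 0, 0, 0]'

```text
time: 42.48
tool_pos: [582.0, -20.2, 291.6]
tcp_rot: [3.139, 0.0, 1.451]
contact_force: [-0.2, -0.3, -0.3]
grip_width: 59.7
finger_force: 0.0
```

Call:
arm_command --gripper '[60, 60, 60, 60, 60]' --pt "0 0 0" --pt "0 0 0" --pt "0 0 0" --pt "0 0 0" --pt "0 0 0" --twist '[-1, -1, -1, -1, -1]'

```text
time: 43.1
tool_pos: [582.0, -20.3, 290.8]
tcp_rot: [3.14, 0.001, 1.89]
contact_force: [1.1, -1.0, -0.7]
grip_width: 60.0
finger_force: 0.0
```

Call:
arm_command --gripper '[60, 60, 60, 60, 60]' --pt "0 0 0" --pt "0 0 0" --pt "0 0 0" --pt "0 0 0" --pt "0 0 0" --twist '[-1, -1, -1, -1, -1]'

```text
time: 43.72
tool_pos: [582.0, -20.2, 290.8]
tcp_rot: [3.14, 0.002, 2.326]
contact_force: [-0.0, -0.5, -0.4]
grip_width: 59.9
finger_force: 0.0
```

Call:
arm_command --gripper '[60, 60, 60, 60, 60]' --pt "0 0 0" --pt "0 0 0" --pt "0 0 0" --pt "0 0 0" --pt "0 0 0" --twist '[-1, -1, -1, -1, -1]'

```text
time: 44.35
tool_pos: [582.0, -20.3, 290.8]
tcp_rot: [3.141, 0.002, 2.762]
contact_force: [-0.3, 0.2, -1.2]
grip_width: 59.6
finger_force: 0.0
```

Call:
arm_command --gripper '[60, 60, 60, 60, 60]' --pt "0 0 0" --pt "0 0 0" --pt "0 0 0" --pt "0.3 0.7 0" --pt "0.4 0.9 0" --twist '[-1, -1, -1, 0, 0]'

```text
time: 44.98
tool_pos: [569.1, 22.6, 289.8]
tcp_rot: [3.141, 0.001, 3.018]
contact_force: [-0.1, 0.4, -0.6]
grip_width: 60.0
finger_force: 0.0
```

Run:
```python
from h import *
print(rel([506.8,239.1,275],np.pi-.12),get_obs()["joint_positions"])
```

```text
(array([3.54, 8.29, 0.59]), np.float64(-0.04), array([3.141e+00, 1.000e-03, 3.018e+00]), array([569.1,  22.6, 289.8])) [-9.50218521e-02  3.86606873e-01  1.28334863e+00  2.78956186e-04
  1.47042356e+00 -1.54264469e+00]
```

Call:
arm_command --gripper '[60, 60, 60, 60, 60]' --pt "0.4 0.92 0" --pt "0.4 0.92 0" --pt "0.4 0.92 0" --pt "0.4 0.92 0" --pt "0.4 0.92 0" --twist '[0, 0, 0, 0, 0]'

```text
time: 45.6
tool_pos: [532.7, 143.5, 289.8]
tcp_rot: [3.141, 0.001, 3.02]
contact_force: [0.3, -0.1, 0.3]
grip_width: 60.1
finger_force: 0.0
```

Call:
arm_command --gripper '[60, 60, 60, 60, 60]' --pt "0.4 0.92 0" --pt "0.4 0.92 0" --pt "0.4 0.92 0" --pt "0.34 0.92 0" --pt "0 0 0" --twist '[0, 0, 0, 0, 0]'

```text
time: 46.22
tool_pos: [505.4, 239.7, 289.7]
tcp_rot: [3.141, 0.001, 3.023]
contact_force: [-0.1, 0.1, 0.4]
grip_width: 60.1
finger_force: 0.0
```

Run:
```python
from h import *
o,_=shot("top","t7"); print(rel([506.8,239.1,215],np.pi-.12,o))
im=cv2.imread("pics/t7.png")[150:310,90:370]
cv2.imwrite("pics/t7c.png",cv2.resize(im,None,fx=2.8,fy=2.8,interpolation=cv2.INTER_CUBIC))
o,_=shot("wrist","w7"); S=np.array([599.5,114.5]);c,s=np.cos(.12),np.sin(.12);A=np.array([[c,s],[-s,c]])
for x in(-67,-122): print(w2p("wrist",[*(S+A@[x,113]),230],o))
cv2.imwrite("pics/w7.png",np.hstack([cv2.resize(cv2.imread("pics/w7.png"),(400,300)),cv2.resize(cv2.imread("pics/t7c.png"),(400,300))]))
```

```text
(array([-0.06, -0.02,  2.99]), np.float64(0.01), array([3.141e+00, 1.000e-03, 3.023e+00]), array([505.4, 239.7, 289.7]))
[323.48848748 316.81029946]
[323.67857932 226.66846606]
```

View pics/w7.png

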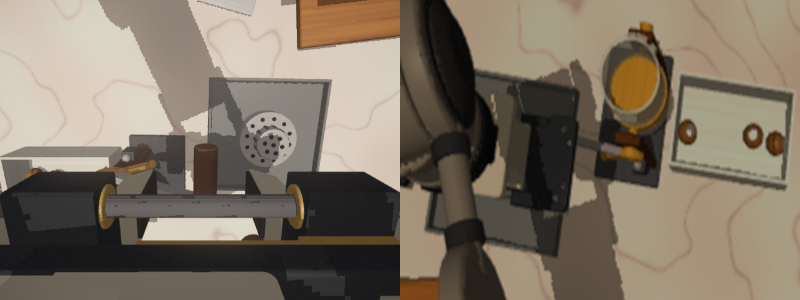

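In the left half (wrist view at 0.625 scale) the bar is at u=330 with its end at v=232, about 3 mm off the prediction. The right half shows three nuts in the pan. Gripping the lever.

Call:
arm_command --gripper '[60, 60, 60, 60, 60]' --pt "-0.1 0.1 0.8" --pt "0 0 0.9" --pt "0 0 0.8" --pt "0 0 0.5" --pt "0 0 0" --twist '[0, 0, 0, 0, 0]'

```text
time: 46.95
tool_pos: [509.2, 239.2, 213.2]
tcp_rot: [-3.141, -0.001, 3.02]
contact_force: [-0.5, -0.4, 0.3]
grip_width: 59.8
finger_force: 0.0
```

Call:
arm_command --gripper '[10, 10, 10, 10, 10]' --pt "0 0 0" --pt "0 0 0" --pt "0 0 0" --pt "0 0 0" --pt "0 0 0" --twist '[0, 0, 0, 0, 0]'

```text
time: 47.58
tool_pos: [509.7, 242.1, 214.0]
tcp_rot: [3.137, 0.001, 3.021]
contact_force: [1.8, 9.1, -1.6]
grip_width: 21.4
finger_force: 30.0
```

Run:
```python
from h import *
a=np.radians(30)-np.linspace(0,.95,26); y=130*np.cos(a); z=130*np.sin(a)
print(np.round(np.c_[np.diff(y),-np.diff(z)]/25,2).reshape(5,5,2).tolist()); o=get_obs(); print(o["tool_pos"],o["grip_width"],o["contact_force"])
```

```text
[[[0.1, 0.17], [0.09, 0.18], [0.08, 0.18], [0.08, 0.18], [0.07, 0.19]], [[0.06, 0.19], [0.05, 0.19], [0.05, 0.19], [0.04, 0.19], [0.03, 0.19]], [[0.02, 0.2], [0.02, 0.2], [0.01, 0.2], [0.0, 0.2], [-0.01, 0.2]], [[-0.01, 0.2], [-0.02, 0.2], [-0.03, 0.2], [-0.04, 0.19], [-0.04, 0.19]], [[-0.05, 0.19], [-0.06, 0.19], [-0.06, 0.19], [-0.07, 0.18], [-0.08, 0.18]]]
[509.73529465 242.13191464 213.97252254] 21.425347589490222 [ 1.77320226  9.12573115 -1.62215568]
```

Call:
arm_command --gripper '[10, 10, 10, 10, 10]' --pt "0 0.2 0.17" --pt "0 0.1 0.18" --pt "0 0.1 0.18" --pt "0 0.08 0.18" --pt "0 0.07 0.19" --twist '[0, 0, 0, 0, 0]'

```text
time: 48.2
tool_pos: [511.2, 252.5, 191.1]
tcp_rot: [-3.14, 0.0, 3.021]
contact_force: [-1.2, -5.6, 6.2]
grip_width: 21.3
finger_force: 30.0
```

Call:
arm_command --gripper '[10, 10, 10, 10, 10]' --pt "0 0.06 0.19" --pt "0 0.05 0.19" --pt "0 0.05 0.19" --pt "0 0.04 0.19" --pt "0 0.03 0.19" --twist '[0, 0, 0, 0, 0]'

```text
time: 48.82
tool_pos: [512.1, 258.2, 167.5]
tcp_rot: [-3.14, 0.001, 3.021]
contact_force: [-0.7, -5.7, 4.9]
grip_width: 21.0
finger_force: 30.0
```

Call:
arm_command --gripper '[10, 10, 10, 10, 10]' --pt "0 0.02 0.2" --pt "0 0.02 0.2" --pt "0 0.01 0.2" --pt "0 0 0.2" --pt "0 -0.01 0.2" --twist '[0, 0, 0, 0, 0]'

```text
time: 49.45
tool_pos: [512.3, 259.5, 142.7]
tcp_rot: [-3.141, 0.001, 3.021]
contact_force: [-0.7, -3.8, 6.8]
grip_width: 21.0
finger_force: 30.0
```

Call:
arm_command --gripper '[10, 10, 10, 10, 10]' --pt "0 -0.02 0.2" --pt "0 -0.02 0.2" --pt "0 -0.03 0.2" --pt "0 -0.04 0.19" --pt "0 -0.04 0.19" --twist '[0, 0, 0, 0, 0]'

```text
time: 50.08
tool_pos: [512.7, 258.0, 121.7]
tcp_rot: [3.137, 0.005, 3.021]
contact_force: [-9.5, 0.6, 36.2]
grip_width: 21.2
finger_force: 29.9
```

Call:
arm_command --gripper '[10, 10, 10, 10, 10]' --pt "0 -0.05 0.19" --pt "0 -0.06 0.19" --pt "0 -0.06 0.19" --pt "0 -0.07 0.18" --pt "0 -0.08 0.18" --twist '[0, 0, 0, 0, 0]'

```text
time: 50.7
tool_pos: [511.2, 250.4, 95.3]
tcp_rot: [3.138, 0.002, 3.021]
contact_force: [-0.5, 7.1, 3.9]
grip_width: 21.3
finger_force: 30.0
```

Call:
arm_command --gripper '[10, 10, 10, 10, 10]' --pt "0 -0.05 0.1" --pt "0 0 0" --pt "0 0 0" --pt "0 0 0" --pt "0 0 0" --twist '[0, 0, 0, 0, 0]'

```text
time: 51.32
tool_pos: [511.0, 249.2, 92.0]
tcp_rot: [3.138, 0.002, 3.021]
contact_force: [1.9, 6.3, -0.1]
grip_width: 21.0
finger_force: 30.0
```

Call:
arm_command --gripper '[60, 60, 60, 60, 60]' --pt "0 0 0" --pt "0 0 0" --pt "0 0 0" --pt "0 0 0" --pt "0 0 0" --twist '[0, 0, 0, 0, 0]'

```text
time: 51.95
tool_pos: [510.2, 247.1, 92.1]
tcp_rot: [-3.141, -0.0, 3.021]
contact_force: [-1.1, 0.4, -1.5]
grip_width: 59.8
finger_force: 0.0
```

Call:
arm_command --gripper '[60, 60, 60, 60, 60]' --pt "0 0 0" --pt "0 0 0" --pt "0 0 0" --pt "0 0 0" --pt "0 0 0" --twist '[0, 0, 0, 0, 0]'

```text
time: 52.58
tool_pos: [510.3, 247.2, 92.2]
tcp_rot: [-3.142, 0.0, 3.021]
contact_force: [-1.2, 0.6, -0.6]
grip_width: 60.1
finger_force: 0.0
```

Run:
```python
from h import *
shot("top","t8"); shot("scene","s8"); print(get_obs()["contact_force"])
a=cv2.imread("pics/t8.png")[150:330,140:380]; b=cv2.imread("pics/s8.png")[140:380,200:520]
cv2.imwrite("pics/m8.png",np.hstack([cv2.resize(a,(400,300)),cv2.resize(b,(400,300))]))
```

```text
[-0.33341645 -0.02916328 -0.07710725]
```

View pics/m8.png

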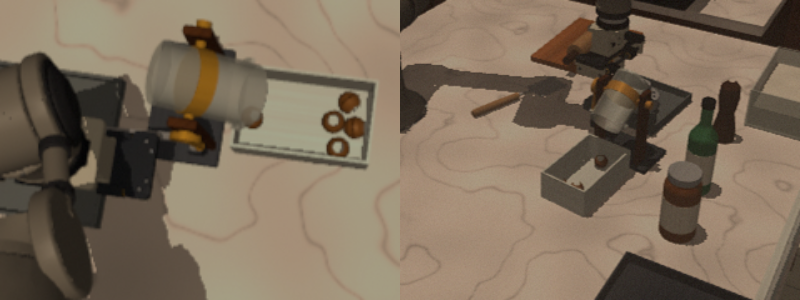

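The jar is tipped and latched, and five nuts are in the pan: four at the right end, one near (253,120). Now regrip and lift the lever back.

Call:
arm_command --gripper '[10, 10, 10, 10, 10]' --pt "0 0 0" --pt "0 0 0" --pt "0 0 0" --pt "0 0 0" --pt "0 0 0" --twist '[0, 0, 0, 0, 0]'

```text
time: 53.3
tool_pos: [510.5, 249.1, 92.2]
tcp_rot: [3.138, 0.001, 3.021]
contact_force: [-0.7, 8.7, -3.8]
grip_width: 21.1
finger_force: 30.0
```

Call:
arm_command --gripper '[10, 10, 10, 10, 10]' --pt "0 0.1 -0.2" --pt "0 0.08 -0.18" --pt "0 0.07 -0.18" --pt "0 0.06 -0.19" --pt "0 0.06 -0.19" --twist '[0, 0, 0, 0, 0]'

```text
time: 53.92
tool_pos: [511.5, 256.3, 116.3]
tcp_rot: [-3.141, 0.0, 3.021]
contact_force: [0.9, -1.0, -4.0]
grip_width: 21.3
finger_force: 30.0
```

Call:
arm_command --gripper '[10, 10, 10, 10, 10]' --pt "0 0.05 -0.19" --pt "0 0.04 -0.19" --pt "0 0.04 -0.19" --pt "0 0.03 -0.2" --pt "0 0.02 -0.2" --twist '[0, 0, 0, 0, 0]'

```text
time: 54.55
tool_pos: [511.9, 259.6, 140.3]
tcp_rot: [-3.139, -0.0, 3.021]
contact_force: [0.6, -7.6, -3.7]
grip_width: 20.9
finger_force: 30.0
```

Call:
arm_command --gripper '[10, 10, 10, 10, 10]' --pt "0 0.01 -0.2" --pt "0 0.01 -0.2" --pt "0 0 -0.2" --pt "0 -0.01 -0.2" --pt "0 -0.02 -0.2" --twist '[0, 0, 0, 0, 0]'

```text
time: 55.18
tool_pos: [511.6, 257.7, 164.6]
tcp_rot: [-3.136, -0.001, 3.021]
contact_force: [0.9, -14.1, -5.9]
grip_width: 21.1
finger_force: 30.0
```

Call:
arm_command --gripper '[10, 10, 10, 10, 10]' --pt "0 -0.02 -0.2" --pt "0 -0.03 -0.19" --pt "0 -0.04 -0.19" --pt "0 -0.05 -0.19" --pt "0 -0.05 -0.19" --twist '[0, 0, 0, 0, 0]'

```text
time: 55.8
tool_pos: [510.6, 250.8, 187.2]
tcp_rot: [-3.131, -0.003, 3.02]
contact_force: [1.6, -20.7, -12.3]
grip_width: 21.3
finger_force: 30.0
```

Call:
arm_command --gripper '[10, 10, 10, 10, 10]' --pt "0 -0.06 -0.19" --pt "0 -0.07 -0.19" --pt "0 -0.08 -0.18" --pt "0 -0.08 -0.18" --pt "0 -0.09 -0.18" --twist '[0, 0, 0, 0, 0]'

```text
time: 56.42
tool_pos: [508.7, 242.1, 205.1]
tcp_rot: [-3.132, -0.009, 3.019]
contact_force: [11.4, -5.9, -46.2]
grip_width: 20.9
finger_force: 30.0
```

Call:
arm_command --gripper '[60, 60, 60, 60, 60]' --pt "0 0 0" --pt "0 0 0" --pt "0 0 0" --pt "0 0 0" --pt "0 0 0" --twist '[0, 0, 0, 0, 0]'

```text
time: 57.05
tool_pos: [510.2, 246.7, 212.4]
tcp_rot: [3.141, 0.001, 3.022]
contact_force: [0.4, 0.1, 0.1]
grip_width: 59.7
finger_force: 0.0
```

Call:
arm_command --gripper '[60, 60, 60, 60, 60]' --pt "0 0 -0.8" --pt "0 0 -1" --pt "0 0 -1" --pt "0 0 -1" --pt "0 0 0" --twist '[0, 0, 0, 0, 0]'

```text
time: 57.68
tool_pos: [511.0, 246.8, 308.8]
tcp_rot: [3.14, 0.004, 3.021]
contact_force: [-0.1, -1.0, -0.3]
grip_width: 60.2
finger_force: 0.0
```

Call:
arm_command --gripper '[60, 60, 60, 60, 60]' --pt "1 0 0" --pt "1 0 0" --pt "1 0 0" --pt "1 0 0" --pt "0 0 0" --twist '[0, 0, 0, 0, 0]'

```text
time: 58.3
tool_pos: [409.5, 258.6, 306.2]
tcp_rot: [-3.141, -0.001, 3.023]
contact_force: [-0.5, -0.2, 0.3]
grip_width: 60.0
finger_force: 0.0
```

Run:
```python
from h import *
o,_=shot("top","t9"); shot("scene","s9"); print(o["tool_pos"])
a=cv2.imread("pics/t9.png"); b=cv2.imread("pics/s9.png")[140:300,240:453]
cv2.imwrite("pics/m9.png",np.vstack([np.hstack([cv2.resize(a[150:300,190:390],(400,300)),cv2.resize(b,(400,300))]),np.hstack([cv2.resize(a,(400,300)),cv2.resize(cv2.imread("pics/s9.png"),(400,300))])]))
```

```text
[409.54792865 258.58872033 306.21482206]
```

View pics/m9.png

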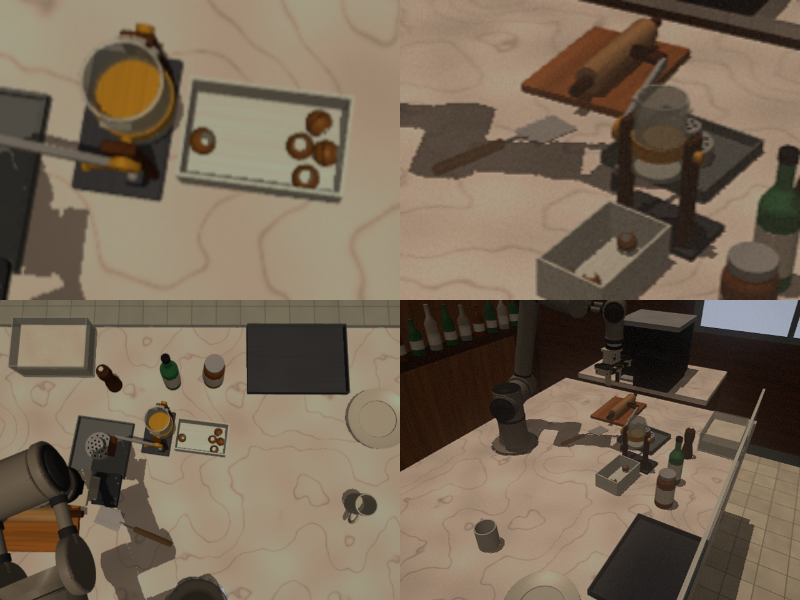

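Run:
```python
import cv2,numpy as np
g=lambda n:cv2.imread(f"pics/{n}.png",0)
for n in("s1","s9"): print(n);print(g(n)[206:240:2,362:396:2])
for n in("t2","t9"): print(n);print(g(n)[178:216:3,236:274:3])
```

```text
s1
[[ 31  44  60  62  65  64  63  62  65  63  63  65  69  71  64  62  54]
 [ 32  50  59  60  62  61  61  59  62  60  62  58  65  63  65  55  68]
 [ 47  57  62  63  55  58  60  60  66  61  58  59  63  63  59  58  63]
 [ 44  59  60  64  63  63  69  64  62  58  61  59  60  58  58  56  66]
 [ 30  50  63  59  62  61  59  62  63  60  61  59  63  57  60  51  32]
 [ 30  46  51  63  60  62  64  62  59  61  55  61  60  59  55  29  27]
 [ 33  45  46  43  58  64  65  59  61  63  62  62  62  57  48  26  24]
 [ 28  46  49  51  57  50  55  55  53  56  54  49  46  49  46  34  30]
 [ 28  52  50  48  54  53  54  49  51  54  54  53  48  52  42  27  24]
 [ 24  62  54  49  56  50  53  53  56  49  50  55  47  52  39  29  25]
 [ 30  66  58  60  61  51  53  50  56  51  57  53  71  82  44  31  23]
 [ 27  72  93  55  54  56  84  56  60  64  60  60  83 103  49  25  25]
 [ 37  54 104  98 105  98 101  56  58  59  61  53  96 105  40  28  30]
 [ 28  52  69 101 102 101 102  91  64  57  55  95 103  78  35  23  26]
 [ 32  34  66  52  68  90  97 101 104  97 100  91  62  66  28  29  30]
 [ 25  61 151 137  74  63  52  5
[... 2059 characters left out ...]
58  60  61  69  68  60  56  90  37  41]
 [ 68  57  60  62  81  96 103 105  99  82  62  94  13]
 [ 58  58  62  98 102 102 102 105 103 101 106 101  26]
 [ 55  64  97 103 100 103 103 105 105 102 106 108  67]
 [ 56  84 102 103 101 104 102 104 104 104 106 114  52]
 [ 58 103 103 103 101 105 102 105 105 106 106 108  57]
 [ 59 105 102 104 104 104 105 105 103 106 107 128  57]
 [ 52 103 104 102 103 104 106 104 102 107 112 104  58]
 [ 69  62 105 101 104 104 106 104 101 108 132  60  60]
 [106  61  90 101 104 103 106 105 106 133  61  60  65]
 [ 46  96 109  92 105 108 115 130 106  62  62  60  89]
 [ 46  72  97  83  89  92  81  63  63  62  62  86  47]
 [ 45  45  67  89  90  88  89  62  63  71  92  49  53]]
```

```bash
python3 -c "
from plant import *
print(close_job())"
```

```text
the job is handed in; nothing more can be done
None
```

The job is handed in: in the last pictures the cap is in the wash tray, the jar is empty and upright with the lever up, and all five walnuts I found (three from the counter, two from the jar) are in the pan; no verdict was returned.

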